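# Lock the model clamp through its L-shaped slot

## Robot

A 7-joint arm with a two-finger parallel gripper is mounted at the origin on a cart in front of the work surface, level with it; the furniture and walls round the work are solid. World frame = base frame: x ahead of the robot, y to its left, z up, the work surface at z = 0. Lengths are in mm, angles in degrees, forces in N, time in s.
With the tool pointing down it reaches from about 400 to 875 mm from the base axis. Payload 6.5 kg.
Tool frame: the origin (TCP) lies between the finger pads; the fingertips stand 8 mm ahead of it and the grasp point (between the pads) lies 11 mm behind it; z points along the fingers, y is the direction in which the jaws open and shut (so a half turn about z gives the same grasp; the last joint's range is limited). The gripper opens to 85 mm and grips with 20 to 120 N. Pads are 22 mm wide; open, the fingers measure 114 mm over their backs; the gripper's body (76 mm by 85 mm) begins 54 mm behind the grasp point. The pads swing forward as they close: fully open they stand 13 mm farther back than shut.
Start: joints at [68.514, 30.733, -0.252, 88.115, 0.149, 61.152, -4.079], TCP at [197.541, -619.248, 239.29] pointing down, gripper open.
Joint ranges: [-154.64, 154.64], [-21.42, 123.67], [-72.66, 72.17], [13.99, 137.28], [-74.86, 254.86], [10.95, 109.41], [-158.01, 158.01]. Speed limits (degrees/s): [136.94, 136.94, 180, 180, 180, 180, 180].

## Interface

Orientations are given as [roll, pitch, yaw] about the fixed x, y, z axes, in that order (R = Rz(yaw) Ry(pitch) Rx(roll)).
In Python, from bench import bot gives the robot as it stands. The module is installed in compiled form; this text tells all that it offers.
- The arm moves only by the tool arm_command, never from a script. Its argument "rows" is text: rows parted by semicolons, each of 5 numbers parted by spaces: the shift along the tool's x, y, z in cm, then the turn about the tool's z in degrees, then the gripper's target within -1 to 1 (fully open at 1, half-way at 0, shut at -1). In form: tx ty tz roll claw; .... A call has 1 to 10 rows; each row is the pose to reach, as a shift and turn from the pose measured when the call began, along the tool's axes at that moment; what a row does not reach only later rows make up. A row lasts 1/8 s, in which the tool goes at most 62.5 mm and 10.7 degrees, less where a joint would pass 70% of its speed; a pose out of reach is approached as far as the arm can. A call with a gripper value outside its range is refused whole. The fingers move at their own pace and stop on an object; the grip force is fixed at half the most. Time passes only in rows, so rows that repeat a pose let the fingers close. It gives the time, the measured TCP pose, the force and the opening at its end, in the units of the state.
- bot.get_obs(): the state, without advancing time (a new reading comes with each control period).
- bot.get_image(name): name is "scene" or "top"; returns a dict with "color" (400x640x3 uint8, red, green, blue), "vertical_fov" (degrees; the focal length in pixels is half the picture's height over the tangent of half this angle, whatever the lens; pixels are square), "cx", "cy" (the principal point, pixels), "extrinsics" (4x4, takes a point from camera to world coordinates). Camera axes: x right, y down, z forward; pixel columns grow to the right and rows downward; lengths in mm; the calibration is good to about 2 mm. A picture is of the moment at which its call begins. There is no depth.
- bot.job_done(): hands the job in, once; it reports no verdict.
The state is a dict: "t": time; "joints": joint angles; "qd": joint speeds; "joint_torque": joint torques, N m; "tcp_pos": TCP position; "eef_rot": TCP orientation; "wrist_force": force on the tool from outside, world axes, zero at the start; "moment": the same for the moment, N m; "gripper_width": finger opening in mm.
Only numpy, scipy, OpenCV 4.12 (cv2) and the standard library are available. Lean on these libraries where they do the work, as an engineer would, in place of code of your own. Each camera call takes 0.05 s, during which the arm holds its last target.

## Task

Clamp the plaster jaw model in the jig: with the fingertips push the square-headed pin along the long leg of its L-shaped slot to the corner, so that the presser bar drives the model against the stop, then push the pin sideways to the end of the short leg to lock the clamp. Only push the pin: do not pinch or lift it, keep off the jaw model, and leave the pot, the tape roll and the spatula beside the jig where they are.

Things in the scene. Friction and masses are not known exactly. Their poses are not given: they have to be found in the camera images.
- jig: Flat clamping jig fixed on the bench, 240 x 120 mm, aluminium base 10 mm thick. Origin on the bench (z = 0); x runs from the pin end towards the fixed stop, y to the left of that, z up. Base: x -115 to +125, y -60 to +60 mm. Its bare steel gate plate (x -115 to -12, y -55 to +55, top at z = 30 mm; screw heads 2.5 mm higher near its corners) has the L-shaped slot.
- slot_corner (a point): Corner of the L-shaped slot: where the pin's axis stands when fully at the corner, at the height of the gate plate's top (jig x -30, y -15, z 30 mm). The slot is 14 mm wide, the pin's shank 10 mm. The long leg runs from here 60 mm along the jig's -x, the short leg 30 mm along the jig's +y. The inner corner is rounded, radius 4 mm.
- slot_end (a point): Locked end of the short leg: where the pin's axis stands when fully home (jig x -30, y +15, z 30 mm).
- head_centre (a point): Centre of the pin's square black head. The head is 18 x 18 mm, its sides square with the jig's axes, and stands from 4 to 37 mm above the gate plate (under it a round collar 20 mm across, on top a 15 mm steel disc up to 40 mm above the plate). This point is 20 mm above the plate, 50 mm above the bench.
- head_near: Side pad of the pin head that faces the jig's -x (away from the stop): flat, 12 mm wide, 32 mm high, 3 mm thick. Origin at its middle, 7.5 mm from the head's axis. Axes as the jig's.
- head_far: The same pad on the side facing the jig's +x (towards the stop).
- head_right: The same pad on the side facing the jig's -y.
- head_left: The same pad on the side facing the jig's +y.
- carriage (a joint): How far the pin and the presser bar have been pushed along the long leg (m): 0 at the open end, 0.060 at the corner, where it stops. Stays where it is left; about 2 N to move.
- crosspin (a joint): How far the pin has been pushed along the short leg towards the jig's +y (m): 0 in the long leg, 0.030 at the locked end, where it stops. The slot lets it go beyond about 0.003 only when carriage is above about 0.057. Stays where it is left; about 1.5 N to move.
- pin_lift (a joint): How far the pin has been lifted in the slot (m): 0 resting on the plate, at most 0.012; a light spring of about 3 N draws it down.
- cast: Plaster-coloured jaw model with teeth, 63 x 68 x 25 mm, lying loose on the jig's base (10 mm above the bench) between presser bar and stop. Origin at the centre of its underside. Its x is roughly along the jig's x; when it touches the stop its origin lies 32 mm from the stop's face. Fully pushed, the presser leaves it about 0.5 mm of play.
- stop_face (a point): Foot of the fixed stop's face (the dark bar at the far end of the jig), at the middle of its width; the stop is 90 mm wide and 36 mm high above the bench and its face looks to the jig's -x.
- pot: Small pot with a blue lid, 41 mm across, 36 mm high, on the bench to the left of the jig. Origin at the centre of its underside.
- tape: Roll of yellow masking tape, 48 mm across, 12 mm high, on the bench to the right of the jig. Origin at the centre of its underside.
- wax_spatula: Thin metal spatula, 148 mm long, 9 mm high, on the bench to the left of the jig, about parallel to it. Origin at the centre of its underside.
There are look-alikes about, which are no part of the job. Leave any red look-alike of the cast alone.

How it is judged:
By the outcome, as a careful person would: the job done as asked, in the order asked, and still so for the second after the job is handed in, with the robot touching nothing.
It also fails if it takes over 45 s, if anything falls off the work surface, if the arm or the gripper's body presses on something with over 40 N, if the wrist force passes 120 N, or if a joint passes its speed limit or range.

## Working session

There is one attempt and no reset: what is moved stays moved. The work goes in short steps, Python scripts to look and compute and a tool call to move; the robot and the scene stay as the last step left them, time stands still between calls to the robot, and variables do not carry over. Pictures are saved under pics/ and viewed, and the job is handed in when it is done.

Besides the shell and the picture viewer there is one more tool, called as name(argument=value, ...), one argument or row to a line, values as JSON. arm_command: Moves the arm, as the interface text tells. Its arguments: {"type":"object","properties":{"rows":{"type":"string"}},"required":["rows"]}

```bash
mkdir -p pics
cat > h.py <<'E'
import numpy as np, cv2
from bench import bot
def grab(n,f):
    im=bot.get_image(n); cv2.imwrite('pics/'+f,im['color'][:,:,::-1]); 
    np.savez('pics/'+f+'.npz',**{k:im[k] for k in im}); return im
def K(im):
    h=im['color'].shape[0]; return h/2/np.tan(np.radians(im['vertical_fov'])/2)
def px2w(im,u,v,z):
    f=K(im);E=np.array(im['extrinsics']);d=E[:3,:3]@np.array([(u-im['cx'])/f,(v-im['cy'])/f,1]);o=E[:3,3]
    return o+d*(z-o[2])/d[2]
def w2px(im,p):
    f=K(im);E=np.array(im['extrinsics']);c=E[:3,:3].T@(np.array(p)-E[:3,3]);return np.array([f*c[0]/c[2]+im['cx'],f*c[1]/c[2]+im['cy']])
E
python3 - <<'E'
from h import *
for n in ('scene','top'):
    im=grab(n,n+'1.png'); print(n,im['vertical_fov'],im['cx'],im['cy'],np.round(im['extrinsics'],3).tolist())
print(bot.get_obs())
E
```

```text
scene 48.7940482290979 326.16480943187275 197.7400108156114 [[0.969, -0.166, 0.184, 395.264], [-0.247, -0.681, 0.689, -709.325], [0.011, -0.713, -0.701, 806.548], [0.0, 0.0, 0.0, 1.0]]
top 48.262626561116996 316.9942476450392 198.08694392736234 [[0.009, -0.982, 0.189, 431.729], [-1.0, -0.005, 0.023, 6.18], [-0.022, -0.189, -0.982, 973.816], [0.0, 0.0, 0.0, 1.0]]
{'t': 0.1, 'joints': array([68.51318303, 30.77307647, -0.25580167, 88.16515625,  0.148006  ,
       61.15249996, -4.07777209]), 'qd': array([-0.04068835, -0.12374988, -0.03299023, -0.10969776,  0.04450614,
       -0.01470642, -0.05172785]), 'joint_torque': array([ 1.88104139e-03, -5.84572470e+01,  1.05138224e+00, -2.59780955e+01,
        1.25956064e-02,  4.58498005e-03,  1.69934577e-05]), 'tcp_pos': array([ 197.39098011, -618.71383855,  238.50053346]), 'eef_rot': array([-1.79909734e+02,  5.08052501e-03,  1.77004497e+01]), 'wrist_force': array([ 0.17007387, -0.46648044,  0.44808911]), 'moment': array([-0.01899509,  0.00773855, -0.00989968]), 'gripper_width': 85.4224802268569}
```

View pics/scene1.png

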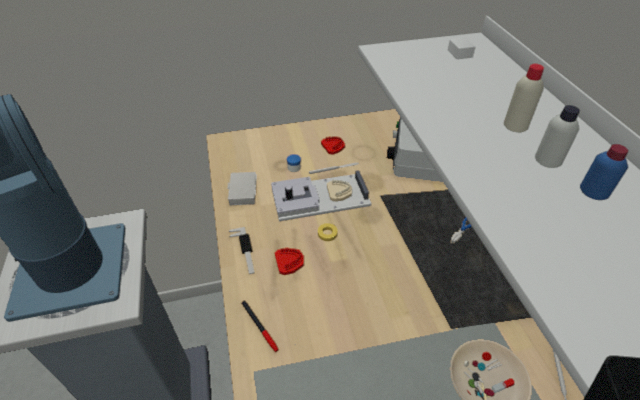

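View pics/top1.png

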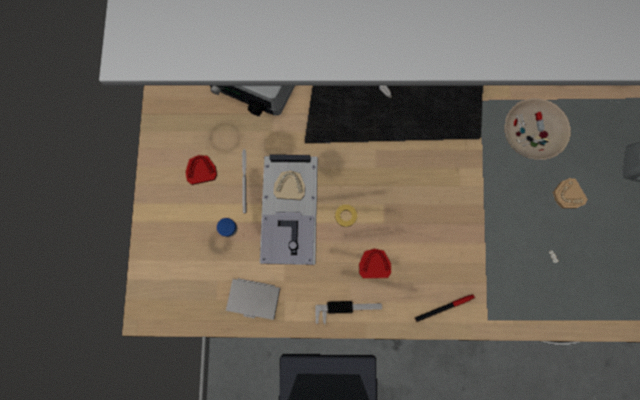

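Run:
```python
import cv2
a=cv2.imread('pics/top1.png')[140:280,190:370]; cv2.imwrite('pics/t1c.png',cv2.resize(a,None,fx=4.2,fy=4.2,interpolation=cv2.INTER_CUBIC))
a=cv2.imread('pics/scene1.png')[140:250,220:400]; cv2.imwrite('pics/s1c.png',cv2.resize(a,None,fx=4.4,fy=4.4,interpolation=cv2.INTER_CUBIC))
```

```text
(no output)
```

View pics/t1c.png

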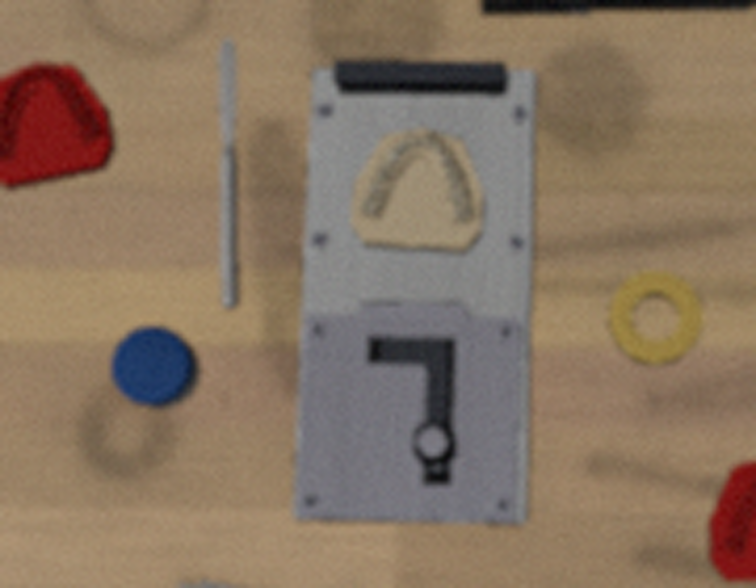

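View pics/s1c.png

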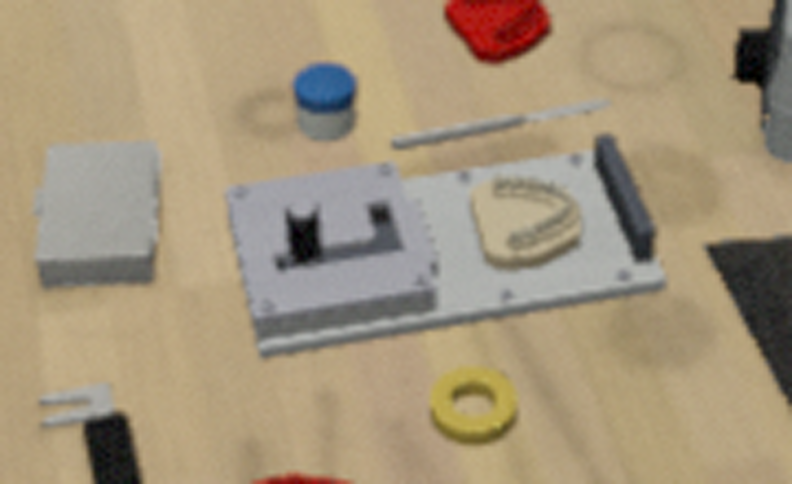

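```bash
cat > fit.py <<'E'
from h import *
from scipy.optimize import least_squares
def load(f): return dict(np.load('pics/'+f+'.npz'))
it=load('top1.png'); isc=load('scene1.png')
T=[((315,70),(125,60,10)),((536,72),(125,-60,10)),((369,338),(-23,22,30)),((455,338),(-23,-22,30)),((424,484),(-97,-8,30)),((449,484),(-97,-22,30)),((369,361),(-37,22,30))]
S=[((665,285),(125,-60,10)),((262,355),(-115,-60,10)),((230,188),(-115,55,30)),((255,318),(-115,-55,30)),((437,293),(-12,-55,30)),((392,168),(-12,55,30))]
def w(p,q):
    c,s=np.cos(p[2]),np.sin(p[2]); return np.array([p[0]+c*q[0]-s*q[1],p[1]+s*q[0]+c*q[1],q[2]])
ft=lambda p:np.concatenate([w2px(it,w(p,q))-(190+a[0]/4.2,140+a[1]/4.2) for a,q in T])
fs=lambda p:np.concatenate([w2px(isc,w(p,q))-(220+a[0]/4.4,140+a[1]/4.4) for a,q in S])
if __name__=='__main__':
  for f in (ft,fs,lambda p:np.concatenate([ft(p),fs(p)])):
    r=least_squares(f,[500,0,0]); p=r.x; print(p[:2],np.degrees(p[2])); print(np.round(r.fun.reshape(-1,2),1).tolist())
    J=np.linalg.inv(np.array([[np.cos(p[2]),-np.sin(p[2])],[np.sin(p[2]),np.cos(p[2])]]))
    for nm,u,v,z in(('disc',434,443,70),):
        X=px2w(it,190+u/4.2,140+v/4.2,z); print(nm,X,J@(X[:2]-p[:2]))
    for nm,u,v,z in (('cast rear',420,250,35),):
        X=px2w(it,190+u/4.2,140+v/4.2,z); print(nm,X,J@(X[:2]-p[:2]))
E
python3 fit.py
```

```text
[587.0606266   89.17405992] -0.8228840332256617
[[-0.4, -0.8], [0.4, -0.4], [0.0, -0.2], [0.1, 0.2], [-0.3, 0.1], [0.4, 0.3], [-0.2, 0.8]]
disc [507.44567491  74.37786755  70.        ] [-79.39424468 -15.93805989]
cast rear [608.60661245  86.03742114  35.        ] [21.58881074 -2.82688172]
[588.15124203  83.76849113] -0.8395903115178722
[[1.2, -0.1], [-0.8, -0.5], [-1.1, 0.4], [-0.1, 0.9], [-0.0, -0.2], [0.9, -0.9]]
disc [507.44567491  74.37786755  70.        ] [-80.55930073 -10.57220139]
cast rear [608.60661245  86.03742114  35.        ] [20.41992744  2.56842081]
[587.58144846  87.895785  ] -0.5863275616669418
[[-0.1, -1.0], [0.7, -0.8], [0.7, -0.4], [0.7, -0.1], [0.5, -0.1], [1.2, 0.0], [0.4, 0.6], [0.5, -1.3], [-1.2, -1.5], [-1.6, -0.5], [-0.5, -0.2], [-0.5, -1.3], [0.3, -1.8]]
disc [507.44567491  74.37786755  70.        ] [-79.99324651 -14.33725247]
cast rear [608.60661245  86.03742114  35.        ] [21.04308005 -1.64311253]
```

```bash
cat > go.py <<'E'
import sys
from h import *
from scipy.spatial.transform import Rotation as Ro
o=bot.get_obs(); R=Ro.from_euler('xyz',o['eef_rot'],degrees=True).as_matrix()
print('t',o['t'],'tcp',np.round(o['tcp_pos'],1),'rot',np.round(o['eef_rot'],2),'F',np.round(o['wrist_force'],1),'g',round(o['gripper_width'],1))
v=sys.argv[1:]
for a in v:
    x=np.array([float(k) for k in a.split(',')]); d=R.T@(x[:3]-o['tcp_pos'])/10
    tx=R[:,0]; y=np.degrees(np.arctan2(tx[1],tx[0]))
    print(a,np.round(d,2),'turn',round(y-x[3],1) if len(x)>3 else '')
E
python3 go.py 310,-500,240,-.8 430,-380,240,-.8 460,-150,220,-.8 467,75,180,-.8
python3 - <<'E'
from fit import *
for n,u,v in (('box',253,298),('ghost',632,160),('bowl',537,128),('shelf edge l',103,82)): print(n,px2w(it,u,v,30))
E
```

```text
t 0.1 tcp [ 197.4 -618.7  238.5] rot [-1.7991e+02  1.0000e-02  1.7700e+01] F [ 0.2 -0.5  0.4] g 85.4
310,-500,240,-.8 [14.34 -7.89 -0.14] turn 18.5
430,-380,240,-.8 [ 29.42 -15.67  -0.13] turn 18.5
460,-150,220,-.8 [ 39.27 -36.67   1.9 ] turn 18.5
467,75,180,-.8 [ 46.78 -57.88   5.94] turn 18.5
box [401.67382197 158.97113866  30.        ]
ghost [ 699.79554418 -649.91680658   30.        ]
bowl [ 771.97601934 -453.43326892   30.        ]
shelf edge l [881.57797912 521.34602565  30.        ]
```

arm_command(
  rows="5 -2.6 0 0 -1; 10 -5.3 0 5 -1; 14.4 -7.9 0 10 -1; 19.5 -10.5 0 15 -1; 24.5 -13 0 18.5 -1; 29.4 -15.7 0 18.5 -1; 31.5 -20 0 18.5 -1; 33.5 -25 0 18.5 -1; 36 -30 1 18.5 -1; 39 -35 1.5 18.5 -1",
)

```text
t: 1.35
tcp_pos: [461.9, -165.1, 223.5]
eef_rot: [-179.9, 0.1, -0.8]
wrist_force: [1.5, -0.1, 0.0]
gripper_width: 0.1
```

```bash
python3 go.py 467,75,160,-.8
```

```text
t 1.35 tcp [ 461.9 -165.1  223.5] rot [-1.7992e+02  8.0000e-02 -8.5000e-01] F [ 1.5 -0.1  0. ] g 0.1
467,75,160,-.8 [  0.16 -24.01   6.38] turn -0.0
```

arm_command(
  rows="0 -5 1 0 -1; 0 -10 2 0 -1; 0 -15 4 0 -1; 0 -20 5.5 0 -1; 0.2 -24 6.4 0 -1; 0.2 -24 8 0 -1; 0.2 -24 8 0 -1",
)

```text
t: 2.22
tcp_pos: [466.2, 74.0, 142.6]
eef_rot: [-180.0, 0.3, -0.9]
wrist_force: [0.1, -0.5, 0.0]
gripper_width: -0.0
```

```bash
python3 go.py 467,74.7,48,-.8
python3 - <<'E'
from h import *
grab('top','top2.png');grab('scene','scene2.png')
a=cv2.imread('pics/top2.png')[140:320,190:400]; cv2.imwrite('pics/t2c.png',cv2.resize(a,None,fx=3.3,fy=3.3,interpolation=cv2.INTER_CUBIC))
a=cv2.imread('pics/scene2.png')[100:250,200:400]; cv2.imwrite('pics/s2c.png',cv2.resize(a,None,fx=4,fy=4,interpolation=cv2.INTER_CUBIC))
E
```

```text
t 2.225 tcp [466.2  74.  142.6] rot [-179.99    0.26   -0.86] F [ 0.1 -0.5  0. ] g -0.0
467,74.7,48,-.8 [ 0.12 -0.07  9.46] turn -0.1
```

View pics/t2c.png

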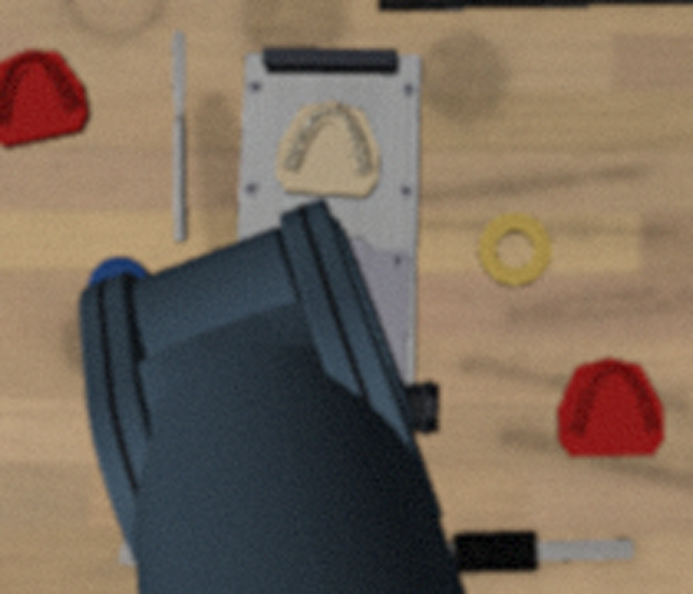

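View pics/s2c.png

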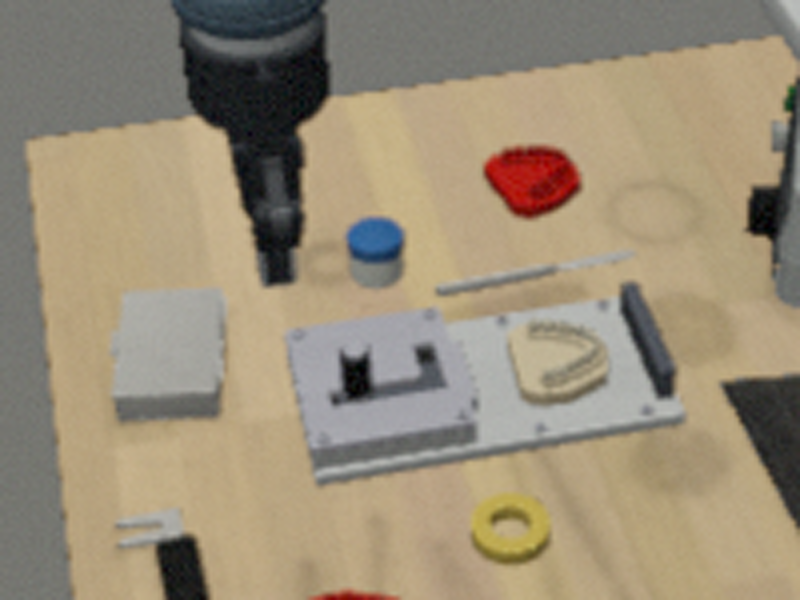

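Run:
```python
from fit import *
print(w2px(isc,(466.2,74,134.6)), px2w(isc,288.7,187.5,70))
```

```text
[269.04954781 169.33650321] [508.8197612   71.11221153  70.        ]
```

arm_command(
  rows="0.1 0 3 0 -1; 0.1 0 6 0 -1; 0.1 0 8.5 0 -1; 0.1 0 9.4 0 -1; 0.1 0 9.4 0 -1",
)

```text
t: 2.95
tcp_pos: [468.3, 72.9, 50.0]
eef_rot: [-180.0, 0.1, -1.0]
wrist_force: [-0.4, -0.0, 0.3]
gripper_width: -0.3
```

```bash
python3 go.py 480,74.7,48,-.8
python3 - <<'E'
from h import *
grab('scene','scene3.png')
a=cv2.imread('pics/scene3.png')[120:240,220:380]; cv2.imwrite('pics/s3c.png',cv2.resize(a,None,fx=5,fy=5,interpolation=cv2.INTER_CUBIC))
E
```

```text
t 2.95 tcp [468.3  72.9  50. ] rot [-1.7998e+02  1.2000e-01 -1.0300e+00] F [-0.4 -0.   0.3] g -0.3
480,74.7,48,-.8 [ 1.17 -0.2   0.2 ] turn -0.2
```

View pics/s3c.png

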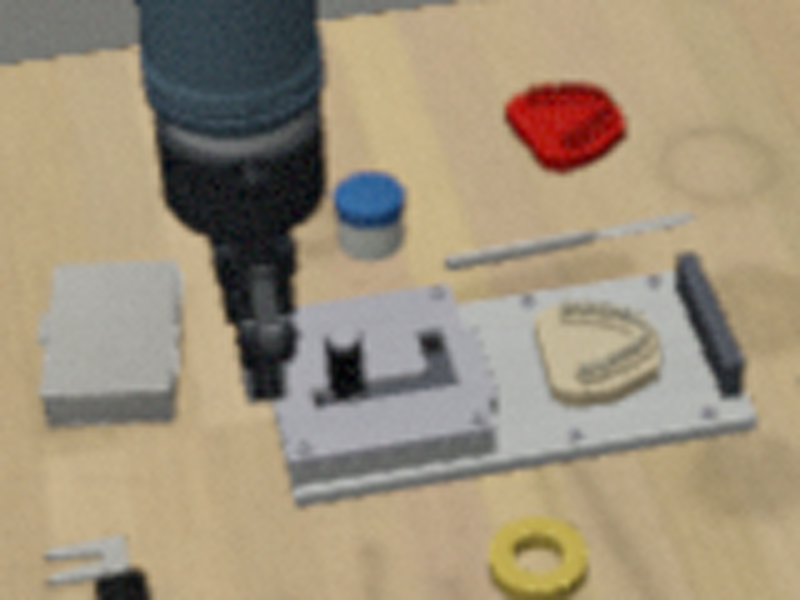

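arm_command(
  rows="0.5 0 0 0 -1; 1 0 0.1 0 -1; 1.5 0 0.1 0 -1; 1.8 0 0.1 0 -1; 2.1 0 0.1 0 -1; 2.4 0 0.1 0 -1; 2.4 0 0.1 0 -1",
)

```text
t: 3.88
tcp_pos: [492.5, 72.7, 49.3]
eef_rot: [-180.0, 0.1, -1.0]
wrist_force: [-0.5, 0.3, -0.5]
gripper_width: 0.0
```

arm_command(
  rows="0.3 0 0 0 -1; 0.6 0 0 0 -1; 0.9 0 0 0 -1; 1.2 0 0 0 -1; 1.5 0 0 0 -1; 1.8 0 0 0 -1",
)

```text
t: 4.62
tcp_pos: [510.6, 72.5, 49.2]
eef_rot: [-180.0, 0.1, -1.0]
wrist_force: [-1.8, 1.8, 0.4]
gripper_width: 0.3
```

```bash
python3 go.py 530,73.5,48,-.8
python3 - <<'E'
from h import *
grab('scene','scene4.png')
a=cv2.imread('pics/scene4.png')[120:240,220:380]; cv2.imwrite('pics/s4c.png',cv2.resize(a,None,fx=5,fy=5,interpolation=cv2.INTER_CUBIC))
E
```

```text
t 4.625 tcp [510.6  72.5  49.2] rot [-1.7996e+02  1.0000e-01 -1.0000e+00] F [-1.8  1.8  0.4] g 0.3
530,73.5,48,-.8 [ 1.93 -0.13  0.12] turn -0.2
```

View pics/s4c.png

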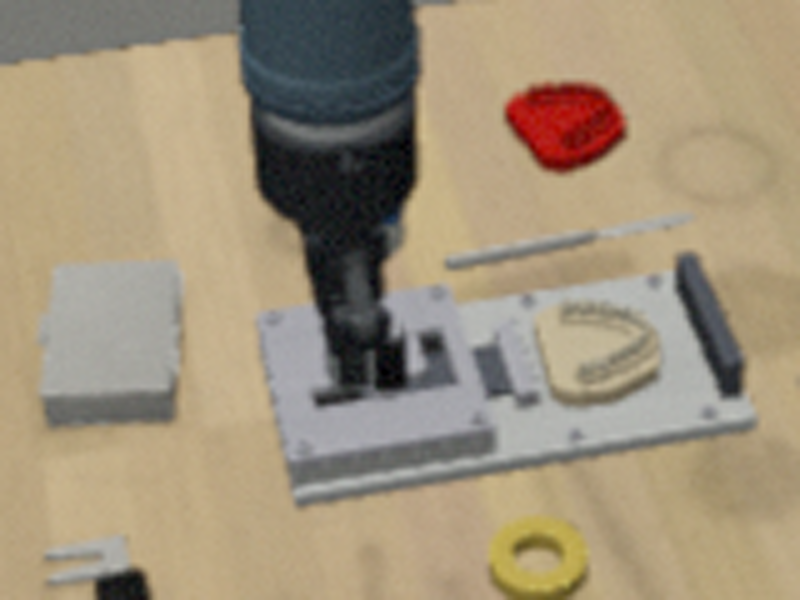

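arm_command(
  rows="0.3 0 0 0 -1; 0.6 0 0 0 -1; 0.9 0 0 0 -1; 1.2 0 0 0 -1; 1.5 0 0 0 -1; 1.8 0 0 0 -1; 2.0 0 0 0 -1; 2.2 0 0 0 -1",
)

```text
t: 5.68
tcp_pos: [533.3, 72.2, 49.3]
eef_rot: [-180.0, 0.1, -1.0]
wrist_force: [-2.9, 0.9, 0.6]
gripper_width: 0.2
```

arm_command(
  rows="0.1 0 0 0 -1; 0.2 0 0 0 -1; 0.3 0 0 0 -1; 0.4 0 0 0 -1",
)

```text
t: 6.18
tcp_pos: [537.3, 72.1, 49.3]
eef_rot: [-180.0, 0.1, -1.0]
wrist_force: [-2.3, 1.3, 0.1]
gripper_width: -0.1
```

arm_command(
  rows="0.1 0 0 0 -1; 0.2 0 0 0 -1; 0.3 0 0 0 -1; 0.3 0 0 0 -1",
)

```text
t: 6.68
tcp_pos: [538.7, 72.1, 49.1]
eef_rot: [-180.0, 0.2, -1.0]
wrist_force: [-7.0, 1.0, 4.7]
gripper_width: 0.1
```

arm_command(
  rows="0.15 0 0 0 -1; 0.3 0 0 0 -1; 0.3 0 0 0 -1",
)

```text
t: 7.05
tcp_pos: [538.9, 72.0, 48.8]
eef_rot: [180.0, 0.6, -1.0]
wrist_force: [-9.2, 1.1, 6.8]
gripper_width: 0.4
```

```bash
python3 go.py 530,73.5,48,-.8
python3 - <<'E'
from h import *
grab('scene','scene5.png')
a=cv2.imread('pics/scene5.png')[120:240,220:380]; cv2.imwrite('pics/s5c.png',cv2.resize(a,None,fx=5,fy=5,interpolation=cv2.INTER_CUBIC))
E
```

```text
t 7.05 tcp [538.9  72.   48.8] rot [179.96   0.56  -0.97] F [-9.2  1.1  6.8] g 0.4
530,73.5,48,-.8 [-0.89 -0.14  0.09] turn -0.2
```

View pics/s5c.png

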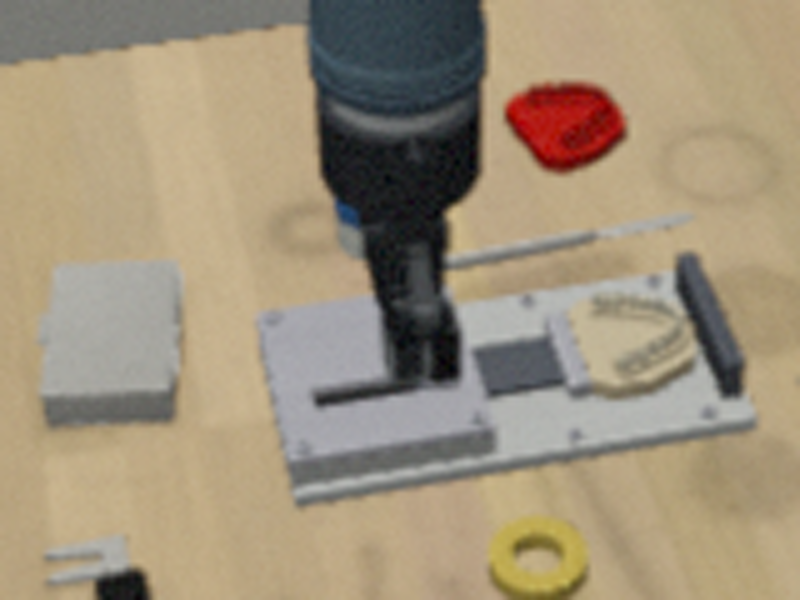

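arm_command(
  rows="-1 0 0 0 -1; -2.2 0 0 0 -1; -2.2 2 0 0 -1; -2.2 4 0 0 -1; -1 4 0 0 -1; 1 4 0 0 -1; 1.9 4 0 0 -1; 1.9 4 0 0 -1",
)

```text
t: 8.1
tcp_pos: [557.9, 32.4, 48.6]
eef_rot: [180.0, 0.5, -0.9]
wrist_force: [-0.6, 0.3, 0.4]
gripper_width: -0.1
```

```bash
python3 go.py 558,49,48,-.8
python3 - <<'E'
from h import *
for n,b in (('scene',(120,240,220,380)),('top',(140,260,190,350))):
    im=grab(n,n+'6.png')
    a=cv2.imread('pics/'+n+'6.png')[b[0]:b[1],b[2]:b[3]]; cv2.imwrite('pics/%s6c.png'%n[0],cv2.resize(a,None,fx=5,fy=5,interpolation=cv2.INTER_CUBIC))
E
```

```text
t 8.1 tcp [557.9  32.4  48.6] rot [179.98   0.51  -0.94] F [-0.6  0.3  0.4] g -0.1
558,49,48,-.8 [-0.02 -1.66  0.06] turn -0.1
```

View pics/s6c.png

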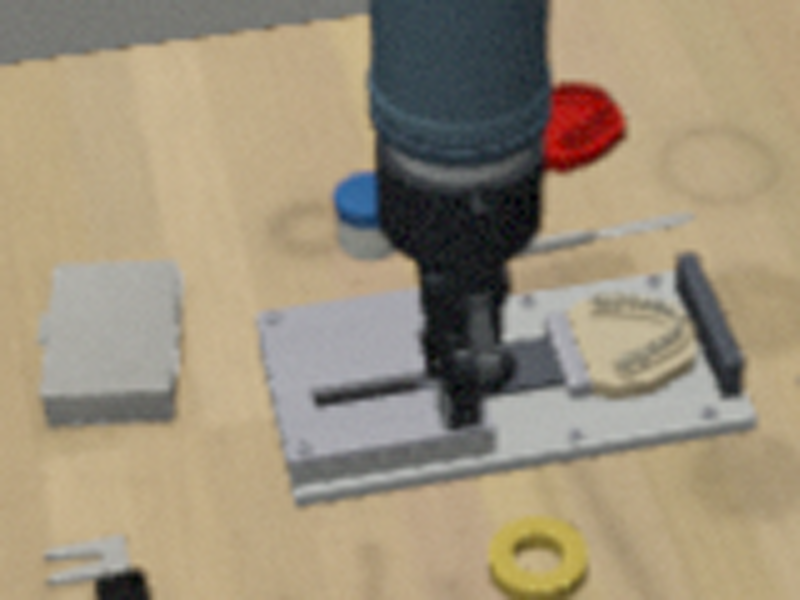

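View pics/t6c.png

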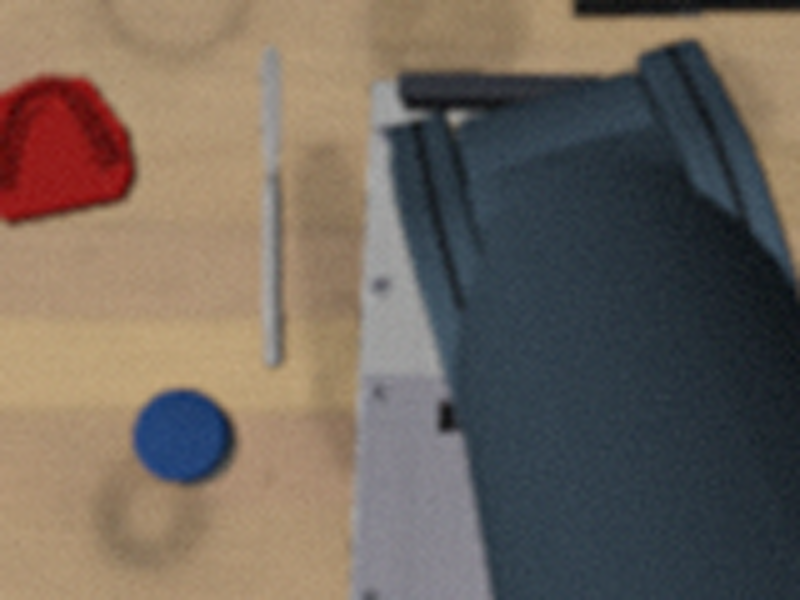

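arm_command(
  rows="0 -0.5 0 0 -1; 0 -1 0 0 -1; 0 -1.4 0 0 -1; 0 -1.7 0 0 -1; 0 -2 0 0 -1; 0 -2.3 0 0 -1; 0 -2.6 0 0 -1; 0 -2.6 0 0 -1",
)

```text
t: 9.2
tcp_pos: [557.0, 58.3, 48.4]
eef_rot: [180.0, 0.6, -0.9]
wrist_force: [-0.8, 0.0, 0.8]
gripper_width: -0.2
```

arm_command(
  rows="0.05 -0.2 0 0 -1; 0.1 -0.4 0 0 -1; 0.1 -0.6 0 0 -1; 0.1 -0.8 0 0 -1; 0.1 -1 0 0 -1",
)

```text
t: 9.82
tcp_pos: [558.0, 68.3, 48.3]
eef_rot: [180.0, 0.6, -0.9]
wrist_force: [-0.5, -1.7, -0.5]
gripper_width: -0.1
```

```bash
python3 go.py 558,80,48,-.8
python3 - <<'E'
from h import *
for n,b in (('scene',(120,240,220,380)),):
    im=grab(n,n+'7.png')
    a=cv2.imread('pics/'+n+'7.png')[b[0]:b[1],b[2]:b[3]]; cv2.imwrite('pics/%s7c.png'%n[0],cv2.resize(a,None,fx=5,fy=5,interpolation=cv2.INTER_CUBIC))
E
```

```text
t 9.825 tcp [558.   68.3  48.3] rot [179.96   0.62  -0.92] F [-0.5 -1.7 -0.5] g -0.1
558,80,48,-.8 [-0.02 -1.17  0.03] turn -0.1
```

View pics/s7c.png

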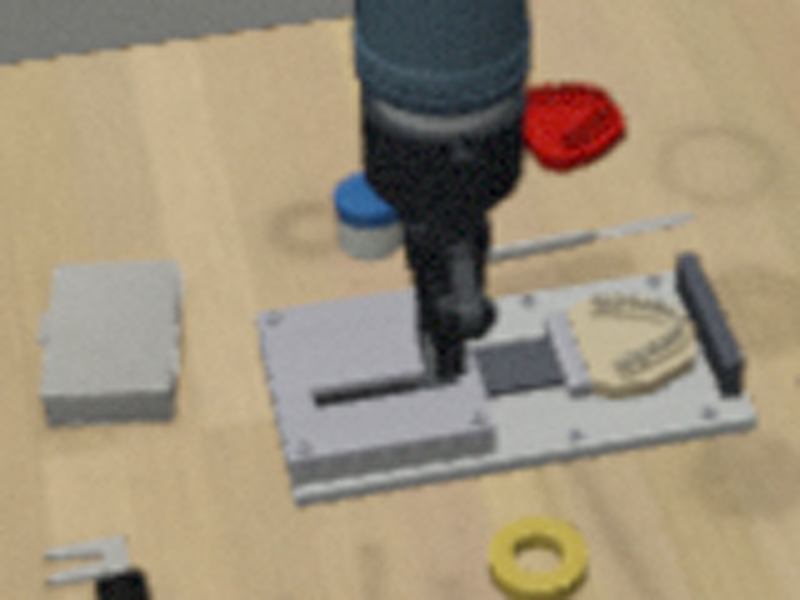

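Moving at 1.7 N, as specified. Continue to the end.

arm_command(
  rows="0 -0.25 0 0 -1; 0 -0.5 0 0 -1; 0 -0.75 0 0 -1; 0 -1 0 0 -1; 0 -1.2 0 0 -1; 0 -1.4 0 0 -1; 0 -1.4 0 0 -1",
)

```text
t: 10.75
tcp_pos: [558.3, 82.3, 48.3]
eef_rot: [179.9, 0.6, -0.9]
wrist_force: [-1.8, -3.2, 0.7]
gripper_width: -0.4
```

arm_command(
  rows="0 -0.15 0 0 -1; 0 -0.3 0 0 -1; 0 -0.4 0 0 -1; 0 -0.4 0 0 -1",
)

```text
t: 11.25
tcp_pos: [558.3, 83.0, 48.4]
eef_rot: [179.7, 0.7, -1.1]
wrist_force: [-2.7, -9.6, 2.8]
gripper_width: 0.1
```

arm_command(
  rows="0 -0.2 0 0 -1; 0 -0.4 0 0 -1; 0 -0.4 0 0 -1",
)

```text
t: 11.62
tcp_pos: [558.3, 83.1, 48.4]
eef_rot: [179.5, 0.7, -1.2]
wrist_force: [-2.0, -10.9, 3.8]
gripper_width: 0.6
```

arm_command(
  rows="0 1 0 0 -1; 0 2.5 0 0 -1; 0 3 -3 0 -1; 0 3 -8 0 -1; -4 6 -12 0 -1; -7 11 -14 0 -1; -10 16 -15 0 -1; -10 22 -15 0 -1; -10 28 -15 0 -1; -10 28 -15 0 -1",
)

```text
t: 12.88
tcp_pos: [453.6, -198.8, 202.6]
eef_rot: [179.3, 0.6, -1.7]
wrist_force: [0.3, 1.1, -0.7]
gripper_width: 0.1
```

```bash
python3 go.py
python3 - <<'E'
from h import *
for n,b in (('scene',(120,240,220,380)),('top',(140,280,190,370))):
    im=grab(n,n+'8.png')
    a=cv2.imread('pics/'+n+'8.png')[b[0]:b[1],b[2]:b[3]]; cv2.imwrite('pics/%s8c.png'%n[0],cv2.resize(a,None,fx=4.2,fy=4.2,interpolation=cv2.INTER_CUBIC))
E
```

```text
t 12.875 tcp [ 453.6 -198.8  202.6] rot [179.35   0.64  -1.69] F [ 0.3  1.1 -0.7] g 0.1
```

View pics/s8c.png

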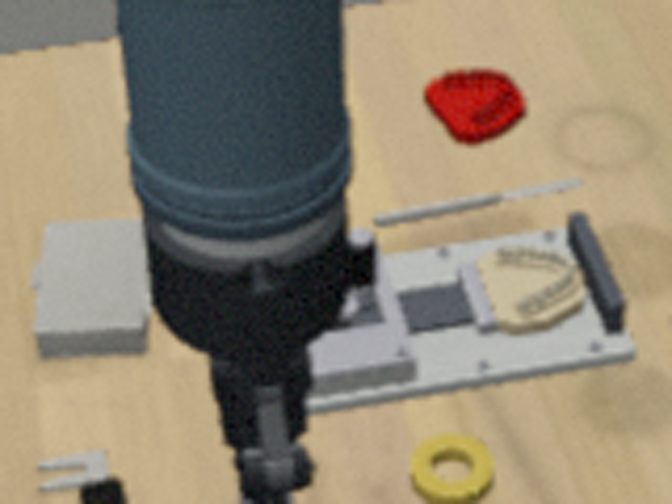

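View pics/t8c.png

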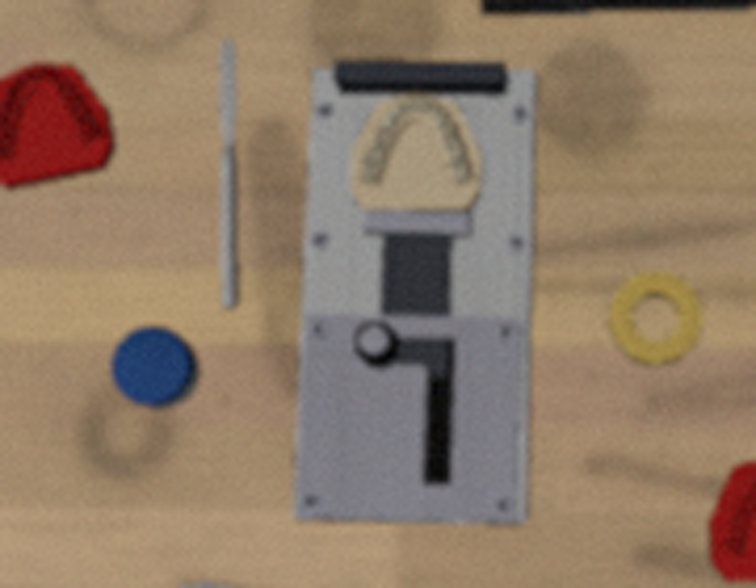

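Run:
```python
from fit import *
p=least_squares(ft,[587,88,0]).x
c,s=np.cos(p[2]),np.sin(p[2]);J=np.array([[c,s],[-s,c]])
for n,u,v,z in (('disc',376,342,70),('cast front',421,94,30),('stop top near edge',421,93,36),('presser front',418,212,35)):
    print(n,np.round(J@(px2w(it,190+u/4.2,140+v/4.2,z)[:2]-p[:2]),1))
for q in ((-30,15,70),(-30,12,70)): print((w2px(it,w(p,q))-(190,140))*4.2)
```

```text
disc [-30.9  14. ]
cast front [105.3  -0. ]
stop top near edge [104.2  -0.6]
presser front [41.4 -1.1]
[373.97483913 340.03587864]
[380.11805616 340.15975826]
```

```bash
python3 -c "
from bench import bot
print(bot.job_done()); o=bot.get_obs(); print(o['t'],o['wrist_force'])"
```

```text
the job is handed in; nothing more can be done
None
the job is handed in; nothing more can be done
```

The clamp is locked and the job is handed in. With the gripper shut I pushed the pin head by its near side along the long leg until it stopped hard at the corner. I then backed off, went round to its right side and pushed it to the end of the short leg until it stopped hard there too. After that I moved the arm clear.

**Pin position:** in the last top picture the pin's disc is at jig (-30.9, 14.0) mm, against (-30, +15) for fully locked. That is within the picture error: the same kind of reading of the disc was about 1 mm low in y while the pin was still in the long leg.

**Jaw model:** the presser bar is up against it, and it sits against the stop to within about 1 mm, which is as fine as the picture shows.

**Other objects:** the pot, tape roll, spatula and the red look-alikes are where they were in the pictures.

**Limits:** the wrist force stayed at or under about 12 N in every reading I took, and the clock stood at about 13 s at hand-in.

**Disagreement:** the two cameras differed by about 5 mm on the jig's sideways position. I used the top view because it fitted the jig's known sizes better, and the points where the finger met the pin and the stops were consistent with it.

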